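# Set the pump pressure on a braked slide-out tray

### The job

The espresso machine's pump stands on a slide-out tray that has been pulled right out. Press the tray's brake lever fully down so the tray cannot roll, turn the pressure knob until its pointer stands at the brass index tab, and slide the lock plate fully in over the knob's rim; then flick the brake lever well up again to release it, and push the tray all the way home, away from the robot. Leave the pitcher, the mug and the tamper where they are.

Things in the scene. Friction and masses are not known exactly. Their poses are not given: they have to be found in the camera images.
- station: Fixed dark steel base of the slide-out tray, a plate 340 x 250 x 10 mm lying on the worktop. Origin: centre of its underside, on the worktop. Its x axis points from the tray's front to its rear, the way the tray goes home; y to the left seen from the front, z up. Base, tray and all its parts share these axes.
- tray (a joint): Travel of the steel tray (200 x 230 mm, top face 30 mm above the worktop; a lying pump motor, top 90 mm high, fills its left side) along the station's +x, in m: 0 fully out (as at the start), 0.07 fully home against its stop. About 2.5 N to move when the brake is up.
- tray_lip (a point): Middle of the top edge of the upturned lip at the tray's front, 52 mm above the worktop. The lip is an upright plate 6 mm thick (3 mm either side of this point, along x), 90 mm long along y, rising 22 mm over the tray. Pushing its front face along the station's +x sends the tray home.
- lever (a joint): Angle of the brake lever above level, rad: 0 fully down, level (tray locked; hard stop), 0.7 highest (released). Its hinge is stiff (0.2 N m, about 2.3 N at the pedal) so it stays where it is left. Down, its side pin drops in front of a fixed keeper post (22 x 16 mm, 88 mm high, at station x -66, y -133 mm) and blocks the tray; above about 0.3 rad the pin clears it.
- lever_hinge (a point): On the brake lever's hinge axis, in the middle of its width, 82 mm above the worktop. The axis runs along the station's y; the lever runs from here towards the station's -x at the tray's right-hand side.
- lever_pedal (a point): Centre of the top face of the lever's rubber pedal, 88 mm from the hinge along the lever and 5 mm above its middle plane. The pedal is 30 mm along the lever, 28 mm wide (along y) and 10 mm thick. When down, its top is 87 mm above the worktop and 47 mm are free under it and 25 mm or more on both sides: it can be pinched across its width or hooked from below.
- knob (a joint): Angle of the black pressure knob, rad, counter-clockwise seen from above; at 0 its pointer looks along the station's +x. Friction 0.08 N m; it stays where it is left, range -1.8 to 1.8.
- knob_grip (a point): On the knob's vertical axis, 100 mm above the worktop: the height to grip. The knob is a disc of 60 mm diameter (top face 78 mm high) with a bar grip across it, 40 mm long, 12 mm wide and standing up to 109 mm; the bar lies along the pointer.
- pointer (a point): The knob's pointer (white nose at one end of the bar, and a white line on the bar top towards that end), 34 mm from the axis, 78 mm high; turns with the knob.
- index (a joint): Where the brass index tab stands round the knob, rad, counted like the knob's angle: the pointer meets the tab when knob equals index. It is clamped and stays put during a run.
- index_mark (a point): The brass index tab beside the knob's rim, 34 mm from its axis, 78 mm high. The tab is 10 x 7 x 7 mm.
- lock (a joint): Travel of the aluminium lock plate towards the knob, along the station's +x, in m: near 0 open, 0.025 fully in over the knob's rim (hard stop). Friction about 4 N, more than the tray's own.
- lock_tab (a point): On the front (-x) face of the lock plate's upright thumb tab, in the middle of its width, 104 mm above the worktop. The tab is 10 mm thick (along x, it runs from this point to +10 mm), 26 mm wide, and stands from 84 to 110 mm above the worktop. Its low plate below 84 mm runs on to 24 mm beyond the tab's middle, towards the knob.
- pitcher: Bystander: steel milk pitcher, 84 mm diameter, 105 mm high, loop handle on one side reaching 64 mm from its axis. Origin: centre of its underside.
- mug: Bystander: terracotta-coloured mug, 80 mm diameter, 85 mm high, with a handle. Origin: centre of its underside.
- tamper: Bystander: steel coffee tamper, 58 mm diameter, 90 mm high. Origin: centre of its underside.

How it is judged:
On the way, in this order (a step that is already met when the one before it is completed fails the run):
1. the brake lever is pressed fully down with the tray out (value of joint lever below 0.08 rad and value of joint tray below 0.008 m), for 0.2 s.
2. the knob's pointer stands at the index tab, tray locked (all of step 1 and distance between pointer and index_mark below 0.005 m), for 0.2 s.
3. the lock plate is fully in over the knob, the pointer still at the tab, tray locked (all of step 2 and value of joint lock above 0.021 m), for 0.2 s.
4. the brake lever is flicked up, the tray still out (value of joint lever above 0.4 rad and value of joint tray below 0.008 m and value of joint lock above 0.021 m and distance between pointer and index_mark below 0.005 m), for 0.1 s.
At the end, for the whole second after the job is handed in: The tray is home (at least 64 of its 70 mm) and at rest, the brake lever is up (above 0.4 rad), the lock plate is in (at least 21 of 25 mm), the pointer is within 5 mm of the index tab, and the pitcher, mug and tamper stand upright within 20 mm of where they began (value of joint tray above 0.064 m and value of joint lever above 0.4 rad and value of joint lock above 0.021 m and distance between pointer and index_mark below 0.005 m and velocity of joint tray below 0.01 m/s and angle between each of pitcher, mug, tamper's own z axis and vertical below 0.15 rad and distance of each of pitcher, mug, tamper from where it was at the start of the episode below 0.02 m); the robot touches nothing.
It fails at once if the tray is forced inwards with its brake down (value of joint lever below 0.15 rad and value of joint tray above 0.014 m).
It fails at once if the pitcher is knocked away or over (distance of pitcher from where it was at the start of the episode above 0.03 m or angle between pitcher's own z axis and vertical above 0.5 rad).
It fails at once if the mug is knocked away or over (distance of mug from where it was at the start of the episode above 0.03 m or angle between mug's own z axis and vertical above 0.5 rad).
It fails at once if the tamper is knocked away or over (distance of tamper from where it was at the start of the episode above 0.03 m or angle between tamper's own z axis and vertical above 0.5 rad).
It also fails if it takes over 61 s, if anything falls off the work surface, if the arm or the gripper's body presses on something with over 40 N, if the wrist force passes 120 N, or if a joint passes its speed limit or range.

### The arm

A 6-joint arm with a two-finger parallel gripper is mounted at the origin on the work surface. World frame = base frame: x ahead of the robot, y to its left, z up, the work surface at z = 0. Lengths are in m, angles in rad, forces in N, time in s.
With the tool pointing down it reaches from about 0.225 to 0.875 m from the base axis. Payload 3.4 kg.
Tool frame: the origin (TCP) lies between the finger pads; the fingertips stand 11 mm ahead of it and the grasp point (between the pads) lies 8 mm behind it; z points along the fingers, y is the line along which they close (so a half turn about z gives the same grasp; the last joint's range is limited). The gripper opens to 85 mm and grips with 20 to 120 N. Pads are 22 mm wide; open, the fingers measure 114 mm over their backs; the gripper's body (76 mm by 85 mm) begins 54 mm behind the grasp point. The pads swing forward as they close: fully open they stand 13 mm farther back than shut.
Start: joints at [1.078, 0.276, 1.505, -0, 1.361, -0.121], TCP at [0.209, 0.536, 0.242] pointing down, gripper open.
Joint ranges: [-2.89, 2.89], [-0.75, 2.08], [0.22, 2.7], [-1.18, 4.32], [0.11, 2.71], [-2.7, 2.7]. Speed limits (rad/s): [2.57, 2.57, 3.14, 3.14, 3.14, 3.14].

### API

Orientations are given as a unit quaternion [w, x, y, z].
In Python, from rig import sensors, eyes, manip gives the robot as it stands.
- The arm moves only by the tool drive_tool, never from a script. Its argument "deltas" is a list of rows, each an object with "linear": the shift along the world's x, y, z in mm, a list of three; "twist": the turn about the world's z in degrees; "claw": the opening, from 0 (shut) to 1 (fully open). In form: [{"linear": [tx, ty, tz], "twist": twist, "claw": claw}, ...]. A call has 1 to 12 rows; each row is the pose to reach, as a shift and turn from the pose commanded when the call began; what a row does not reach only later rows make up. A row lasts 1/12 s, in which the tool goes at most 41.7 mm and 7.16 degrees, less where a joint would pass 70% of its speed; a pose out of reach is approached as far as the arm can. A call with a gripper value outside its range is refused whole. The fingers move at their own pace and stop on an object; "squeeze" is the grip in N (left out, the last holds). Time passes only in rows, so rows that repeat a pose let the fingers close. It gives the time, the measured TCP pose, the force, the opening and the grip force at its end, in the units of the state.
- sensors.get_state(): the state, without advancing time (a new reading comes with each control period).
- eyes.get_image(name): name is "side" or "top" or "wrist"; returns the picture (400x640x3 uint8, red, green, blue); there is no depth.
- eyes.camera_model(name): a dict with "intrinsics" (3x3 intrinsics, pixels), "R" (3x3) and "t" (3): a world point X has camera coordinates R X + t. Camera axes: x right, y down, z forward; pixel columns grow to the right and rows downward; lengths in m; the calibration is good to about 2 mm. A picture is of the moment at which its call begins: read the wrist's pose just before it. camera_model takes no time and is no camera call; for the wrist camera it gives the pose at the moment of the call.
- manip.sign_off(): hands the job in; it is judged then, once.
The state is a dict: "clock": time; "qpos": joint angles; "qd": joint speeds; "effort": joint torques, N m; "position": TCP position; "ee_rot": TCP orientation; "contact_force": force on the tool from outside, world axes, zero at the start; "moment": the same for the moment, N m; "width": finger opening in m; "gripper_force": force on a finger pad.
Only numpy, scipy, OpenCV 4.12 (cv2) and the standard library are available. Lean on these libraries where they do the work, as an engineer would, in place of code of your own. Each camera call takes 0.05 s, during which the arm holds its last target. There are 200 camera calls.

## Working session

There is one attempt and no reset: what is moved stays moved. The work goes in short steps, Python scripts to look and compute and a tool call to move; the robot and the scene stay as the last step left them, time stands still between calls to the robot, and variables do not carry over. Pictures are saved under pics/ and viewed, at most 10 in all, crops included, and the job is handed in when it is done.

Besides the shell and the picture viewer there is one more tool, called after "Request:" as name(argument=value, ...) on one line, values as JSON. drive_tool: Moves the arm, as the interface text tells. Its arguments: {"type":"object","properties":{"deltas":{"type":"array","items":{"type":"object","properties":{"linear":{"type":"array","items":{"type":"number"}},"twist":{"type":"number"},"claw":{"type":"number"}}}},"squeeze":{"type":"number"}},"required":["deltas"]}

```bash
mkdir -p pics
cat > h.py <<'E'
import numpy as np, cv2, json
from rig import sensors, eyes, manip
def snap(n,f):
    im=eyes.get_image(n); cv2.imwrite('pics/'+f,im[:,:,::-1]); return im
def ray(m,u,v):
    K,R,t=[np.array(m[k]) for k in('intrinsics','R','t')]
    d=R.T@np.linalg.solve(K,[u,v,1]); return -R.T@t,d
def onz(m,u,v,z):
    c,d=ray(m,u,v); return c+d*(z-c[2])/d[2]
def proj(m,X):
    K,R,t=[np.array(m[k]) for k in('intrinsics','R','t')]
    p=K@(R@np.array(X)+t); return p[:2]/p[2]
E
python3 - <<'E'
from h import *
print(sensors.get_state())
a=snap('top','top0.png'); b=snap('side','side0.png')
for n in('top','side','wrist'):
    m=eyes.camera_model(n); print(n,np.array(m['intrinsics'])[0,0],ray(m,320,200))
cv2.imwrite('pics/top0x.png',cv2.resize(a[:,:,::-1],(800,500),interpolation=3))
E
```

```text
{'clock': 0.0, 'qpos': array([ 1.07798902e+00,  2.76598604e-01,  1.50614821e+00,  1.08193451e-05,
        1.36070449e+00, -1.20965970e-01]), 'qd': array([ 3.22613226e-03, -1.34170635e-03,  2.85136616e-05,  2.44252821e-04,
        2.68005722e-04,  1.03217864e-04]), 'effort': array([ 7.38936578e-04, -4.16780806e+01, -2.45818645e+01, -1.46870275e-04,
        1.08785561e-02,  5.27793446e-06]), 'position': array([0.20865256, 0.5352522 , 0.24143163]), 'ee_rot': array([-2.85784898e-04,  1.84852449e-01,  9.82765846e-01, -8.84309430e-04]), 'contact_force': array([-0.0691042 ,  0.77472994,  0.35709198]), 'moment': array([-0.00675873, -0.0087401 , -0.01962923]), 'gripper_force': 0.0, 'width': 0.08519434090345458}
top 404.2431161739206 (array([0.49291734, 0.03472196, 0.98506856]), array([ 0.10316186, -0.01384186, -0.99463409]))
side 401.26558877941915 (array([0.43885154, 0.69535101, 0.92206363]), array([ 0.11405083, -0.64118042, -0.75902858]))
wrist 328.6636662121259 (array([0.13928395, 0.56269881, 0.37321445]), array([ 0.26335085, -0.10387856, -0.95914901]))
```

View pics/top0x.png

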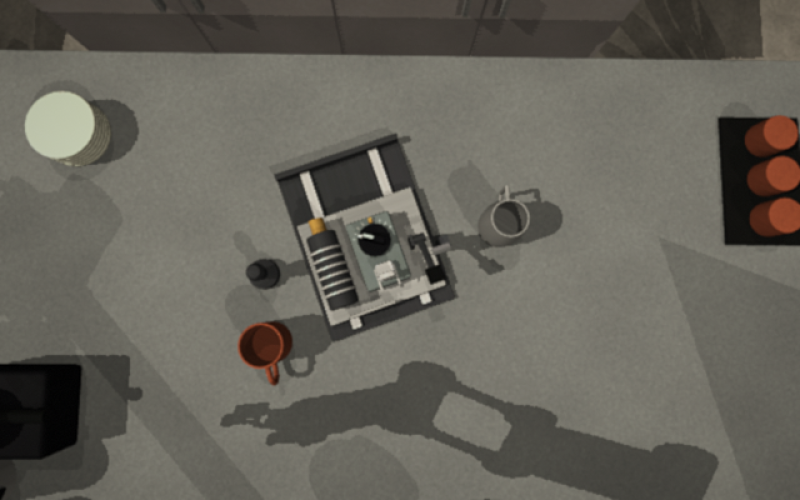

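View pics/side0.png

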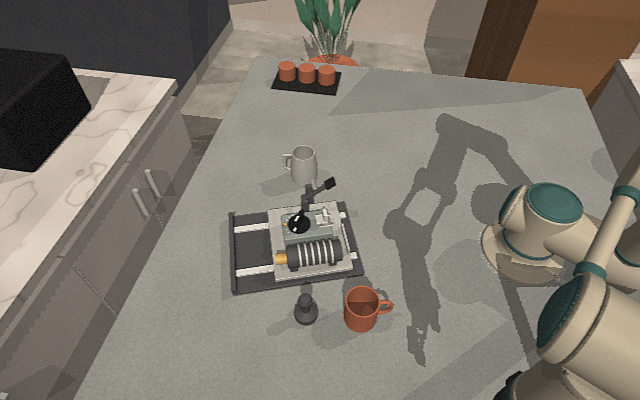

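The top view shows the station near (360,235) in the enlarged picture, rotated a little. The pedal is on its right side at (435,272), the pitcher at (510,218), the mug at (265,343) and the tamper at (263,272). I'll enlarge this area.

Run:
```python
from h import *
a=cv2.imread('pics/top0.png'); 
c=a[100:275,185:430]  # 175x245
c=a[105:275,210:375]; cv2.imwrite('pics/topc.png',cv2.resize(c,None,fx=3.5*1,fy=3.5,interpolation=cv2.INTER_CUBIC))
b=cv2.imread('pics/side0.png'); c=b[165:300,222:372]; cv2.imwrite('pics/sidec.png',cv2.resize(c,None,fx=4.4,fy=4.4,interpolation=cv2.INTER_CUBIC))
```

```text
(no output)
```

View pics/topc.png

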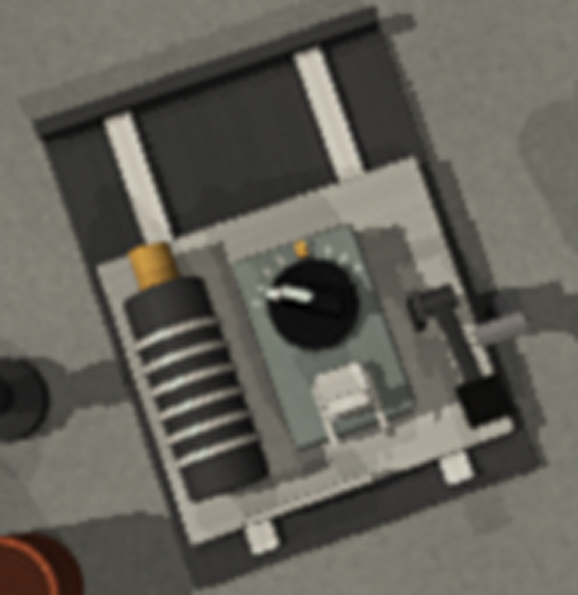

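View pics/sidec.png

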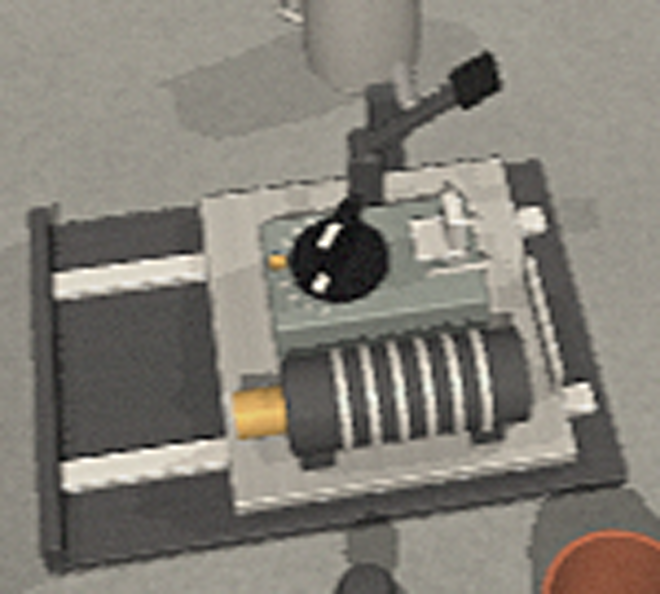

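Run:
```python
from h import *
m=eyes.camera_model('top')
P=lambda x,y,z: onz(m,210+x/3.5-.36,105+y/3.5-.36,z)
FL,FR=P(197,588,.01),P(543,465,.01)
d=FL-FR; yaw=np.arctan2(d[1],d[0])-np.pi/2; print('FL',FL,FR,np.linalg.norm(d),'yaw',np.degrees(yaw))
e=P(45,140,.01)-FL; print('yaw left edge',np.degrees(np.arctan2(e[1],e[0])))
ex=np.array([np.cos(yaw),np.sin(yaw),0]);ey=np.array([-ex[1],ex[0],0])
o=(FL+FR)/2+ex*.17; print('origin',o)
for n,x,y,z in [('knob',313,303,.078),('tab',302,248,.08),('ptr',272,294,.09),('pedal.4',487,400,.12),('pedal.6',487,400,.135),('lockT',342,385,.11),('keeper',505,327,.08),('trayFR',512,425,.03),('trayFL',190,545,.03)]:
    p=P(x,y,z); print(n,p.round(4),((p-o)@ex).round(4),((p-o)@ey).round(4))
for n,x,y,z in [('pitcher',510/1.25,218/1.25,.105),('mug',265/1.25,343/1.25,.085)]: print(n,onz(m,x,y,z))
# pedal from triangulation
s=eyes.camera_model('side'); c1,d1=ray(m,210+487/3.5-.36,105+400/3.5-.36); c2,d2=ray(s,222+474/4.4-.4,165+78/4.4-.4)
A=np.c_[d1,-d2]; k=np.linalg.lstsq(A,c2-c1,rcond=None)[0]; p=(c1+k[0]*d1+c2+k[1]*d2)/2;print('pedal',p,np.linalg.norm(c1+k[0]*d1-c2-k[1]*d2),(p-o)@ex,(p-o)@ey)
```

```text
FL [0.4193734  0.14884927 0.01      ] [ 0.50400425 -0.08726236  0.01      ] 0.25082082083295226 yaw 19.719494833339947
yaw left edge 19.838684049304824
origin [0.62171931 0.0881541  0.01      ]
knob [0.6066 0.0695 0.078 ] -0.0205 -0.0125
tab [0.6421 0.0769 0.08  ] 0.0154 -0.0175
ptr [0.6107 0.0952 0.09  ] -0.008 0.0103
pedal.4 [ 0.5423 -0.0393  0.12  ] -0.1178 -0.0932
pedal.6 [ 0.5414 -0.038   0.135 ] -0.1182 -0.0917
lockT [0.5516 0.0498 0.11  ] -0.079 -0.0125
keeper [ 0.5917 -0.0544  0.08  ] -0.0763 -0.124
trayFR [ 0.5306 -0.0639  0.03  ] -0.1371 -0.1124
trayFL [0.4493 0.1517 0.03  ] -0.1409 0.118
pitcher [ 0.64248827 -0.17177222  0.105     ]
mug [0.42076502 0.25782995 0.085     ]
pedal [ 0.54268014 -0.03815499  0.13217873] 0.0022093860466274426 -0.11702263009588784 -0.09223275512382736
```

Request:
drive_tool(deltas=[{"linear": [200,-350,20],"twist": -80.7,"claw": 0},{"linear": [326,-576,0],"twist": -80.7,"claw": 0},{"linear": [326,-576,0],"twist": -80.7,"claw": 0},{"linear": [326,-576,0],"twist": -80.7,"claw": 0},{"linear": [326,-576,0],"twist": -80.7,"claw": 0},{"linear": [326,-576,0],"twist": -80.7,"claw": 0},{"linear": [326,-576,0],"twist": -80.7,"claw": 0},{"linear": [326,-576,0],"twist": -80.7,"claw": 0},{"linear": [326,-576,0],"twist": -80.7,"claw": 0},{"linear": [326,-576,0],"twist": -80.7,"claw": 0},{"linear": [326,-576,0],"twist": -80.7,"claw": 0},{"linear": [326,-576,0],"twist": -80.7,"claw": 0}])

```text
clock: 1.1
position: [0.4555, 0.0987, 0.2427]
ee_rot: [-0.0, 0.779, 0.627, -0.0]
contact_force: [0.5, 1.4, -0.0]
width: 0.0002
gripper_force: 0.0
```

Run:
```python
from h import *
m=eyes.camera_model('wrist'); a=snap('wrist','w1.png'); m2=eyes.camera_model('wrist'); print(m['t'],m2['t'],sensors.get_state()['position'],sensors.get_state()['ee_rot'])
import pickle; pickle.dump(m2,open('w1.pkl','wb'))
cv2.imwrite('pics/w1x.png',cv2.resize(a[:,:,::-1],(800,500),interpolation=3))
o=np.array([.6217,.0882,0]);ex=np.array([.941,.3387,0]);ey=np.array([-.3387,.941,0])
for s in [(-.0205,-.0125,.1),(-.0205,-.0125,.078),(.0135,-.0175,.078),(-.13,-.0125,.052),(-.117,-.0922,.13)]:
  print(s,proj(m,o+s[0]*ex+s[1]*ey+[0,0,s[2]])*1.25)
```

```text
[-0.42449978  0.14555986  0.43716408] [-0.43171727  0.14007132  0.43393367] [0.46035759 0.09158408 0.24265761] [ 4.50030955e-03  7.79716906e-01  6.26115611e-01 -7.31913770e-04]
(-0.0205, -0.0125, 0.1) [622.75949084 236.63545207]
(-0.0205, -0.0125, 0.078) [607.39049202 229.11167612]
(0.0135, -0.0175, 0.078) [653.3273354  210.76211666]
(-0.13, -0.0125, 0.052) [472.02503382 288.84601953]
(-0.117, -0.0922, 0.13) [561.60644558 410.56382322]
```

View pics/w1x.png

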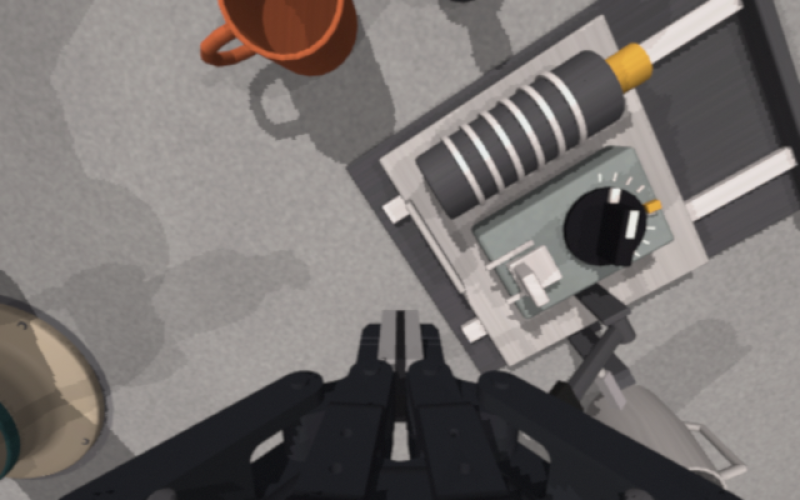

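The wrist view shows the knob disc at (605,226), the white nose at (615,195), the brass tab at (653,206), the lip from (412,203) to (465,292), and the lock tab near (535,275).

Run:
```python
from h import *
import pickle; m=pickle.load(open('w1.pkl','rb'))
o=np.array([.6217,.0882,0]);ex=np.array([.941,.3387,0]);ey=np.array([-.3387,.941,0])
P=lambda x,y,z: onz(m,x/1.25,y/1.25,z)
k=P(605,226,.078)
for n,x,y,z in [('knob',605,226,.078),('nose',615,195,.078),('tab',653,206,.079),('tabtop',653,206,.082),('line',632,223,.109),('bar far',626,262,.109),('lipA',412,203,.052),('lipB',465,292,.052),('lockTabTop mid?',541,290,.11)]:
    p=P(x,y,z); d=p-k; print(n,p.round(4),'st',((p-o)@ex).round(4),((p-o)@ey).round(4),'r',np.linalg.norm(d[:2]).round(4),'ang',np.degrees(np.arctan2(d[1],d[0])).round(1))
im=cv2.imread('pics/w1.png'); c=im[110:280,370:540]; cv2.imwrite('pics/w1c.png',cv2.resize(c,None,fx=3.5,fy=3.5,interpolation=2))
```

```text
knob [0.611  0.0631 0.078 ] st -0.0185 -0.0201 r 0.0 ang 0.0
nose [0.6197 0.0847 0.078 ] st -0.0031 -0.0026 r 0.0233 ang 68.3
tab [0.6458 0.0709 0.079 ] st 0.0168 -0.0244 r 0.0356 ang 12.8
tabtop [0.6441 0.0719 0.082 ] st 0.0155 -0.0229 r 0.0342 ang 15.0
line [0.6146 0.072  0.109 ] st -0.0122 -0.0128 r 0.0096 ang 68.5
bar far [0.6093 0.0453 0.109 ] st -0.0262 -0.0362 r 0.0178 ang -95.7
lipA [0.4748 0.1058 0.052 ] st -0.1323 0.0663 r 0.1428 ang 162.6
lipB [0.503  0.0218 0.052 ] st -0.1342 -0.0223 r 0.1157 ang -159.1
lockTabTop mid? [0.55   0.0378 0.11  ] st -0.0846 -0.0231 r 0.0661 ang -157.5
```

View pics/w1c.png

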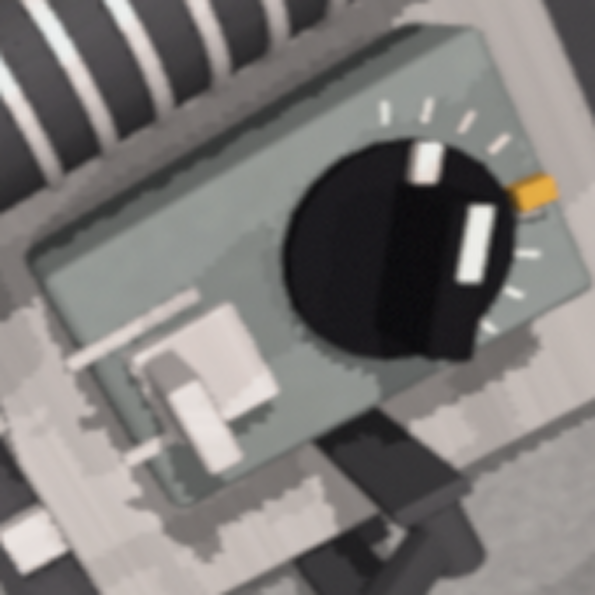

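Request:
drive_tool(deltas=[{"linear": [75,-132,-10],"twist": 0,"claw": 0},{"linear": [75,-132,-40],"twist": 0,"claw": 0},{"linear": [75,-132,-60],"twist": 0,"claw": 0},{"linear": [75,-132,-60],"twist": 0,"claw": 0},{"linear": [75,-132,-60],"twist": 0,"claw": 0},{"linear": [75,-132,-60],"twist": 0,"claw": 0},{"linear": [75,-132,-60],"twist": 0,"claw": 0}])

```text
clock: 1.73
position: [0.5297, -0.0309, 0.1825]
ee_rot: [-0.001, 0.777, 0.629, -0.0]
contact_force: [-0.4, -0.3, 0.3]
width: -0.0001
gripper_force: 0.0
```

Run:
```python
from h import *
import pickle; m=pickle.load(open('w1.pkl','rb'))
P=lambda x,y,z: onz(m,370+x/3.5-.36,110+y/3.5-.36,z)
an=lambda p,q: np.degrees(np.arctan2((q-p)[1],(q-p)[0]))
print('line',an(P(468,280,.109),P(482,208,.109)),'nose',an(P(400,248,.078),P(427,163,.078)),'tab',an(P(400,248,.078),P(537,191,.08)),
 'plate edges',an(P(70,368,.075),P(198,293,.075)))
print('baredge',an(P(440,357,.1),P(458,215,.1)))
s=sensors.get_state();print(s['position'],s['ee_rot'])
snap('side','s2.png'); 
b=cv2.imread('pics/s2.png')[130:300,222:422]; cv2.imwrite('pics/s2c.png',cv2.resize(b,None,fx=3.5,fy=3.5,interpolation=2))
```

```text
line 76.47878267048819 nose 68.54051710879766 tab 13.414089717724163 plate edges 20.415616471503686
baredge 79.96103990917626
[ 0.52967236 -0.03085422  0.18248931] [-8.62039753e-04  7.77290814e-01  6.29140794e-01 -3.28929493e-04]
```

View pics/s2c.png

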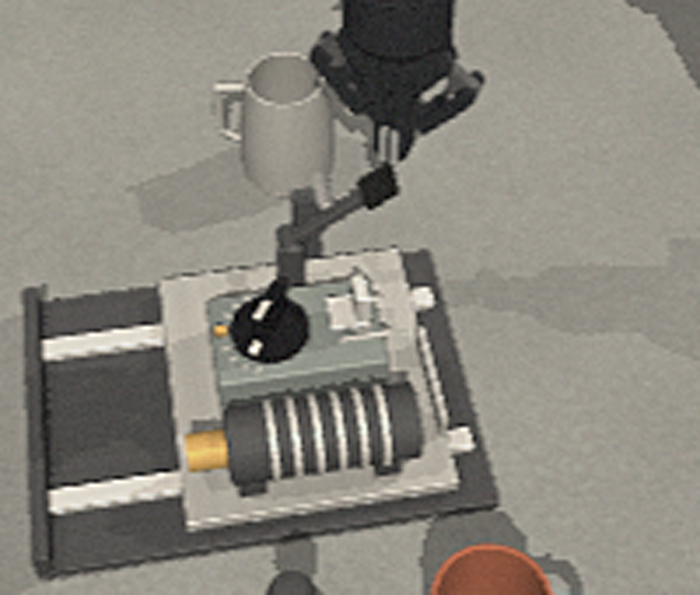

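Request:
drive_tool(deltas=[{"linear": [6,-10,-20],"twist": 0,"claw": 0},{"linear": [6,-10,-30],"twist": 0,"claw": 0},{"linear": [5,-10,-42],"twist": 0,"claw": 0},{"linear": [5,-10,-52],"twist": 0,"claw": 0},{"linear": [4,-10,-62],"twist": 0,"claw": 0},{"linear": [3,-10,-72],"twist": 0,"claw": 0},{"linear": [2,-10,-80],"twist": 0,"claw": 0},{"linear": [2,-10,-86],"twist": 0,"claw": 0},{"linear": [2,-10,-87],"twist": 0,"claw": 0},{"linear": [2,-10,-87],"twist": 0,"claw": 0},{"linear": [2,-10,-87],"twist": 0,"claw": 0},{"linear": [2,-10,-87],"twist": 0,"claw": 0}])

```text
clock: 2.78
position: [0.5318, -0.0409, 0.0974]
ee_rot: [-0.0, 0.777, 0.629, 0.0]
contact_force: [-4.7, 0.1, 14.7]
width: 0.0003
gripper_force: 7.3
```

Run:
```python
from h import *
s=sensors.get_state();print(s['position'],s['contact_force'],s['clock'])
```

```text
[ 0.53178923 -0.04089799  0.09744121] [-4.72960723  0.10143046 14.65908477] 2.7833
```

Request:
drive_tool(squeeze=40, deltas=[{"linear": [0,0,25],"twist": 0,"claw": 0},{"linear": [0,0,60],"twist": 0,"claw": 0.5},{"linear": [25,37,65],"twist": 0,"claw": 0.5},{"linear": [50,74,65],"twist": 0,"claw": 0.5},{"linear": [75,110,65],"twist": 0,"claw": 0.5},{"linear": [75,110,65],"twist": 0,"claw": 0.5},{"linear": [75,110,65],"twist": 0,"claw": 0.5}])

```text
clock: 3.37
position: [0.6088, 0.0716, 0.1601]
ee_rot: [-0.0, 0.776, 0.631, 0.001]
contact_force: [0.5, -0.8, -0.1]
width: 0.0429
gripper_force: 0.0
```

Run:
```python
from h import *
s=sensors.get_state();print(s['position'],s['contact_force'],s['width'])
m=eyes.camera_model('wrist'); a=snap('wrist','w2.png')
cv2.imwrite('pics/w2x.png',cv2.resize(a[:,:,::-1],(800,500),interpolation=2))
s=sensors.get_state();print(s['position'])
for p in [(.607,.0695,.078),(.607,.0695,.109)]: print(proj(m,p)*1.25)
import pickle; pickle.dump(m,open('w2.pkl','wb'))
```

```text
[0.60877979 0.07156926 0.1601005 ] [ 0.46521526 -0.77514202 -0.08633946] 0.04291066418603215
[0.60722412 0.0698273  0.15986637]
[396.67222694 274.68545676]
[396.17709664 296.63609288]
```

View pics/w2x.png

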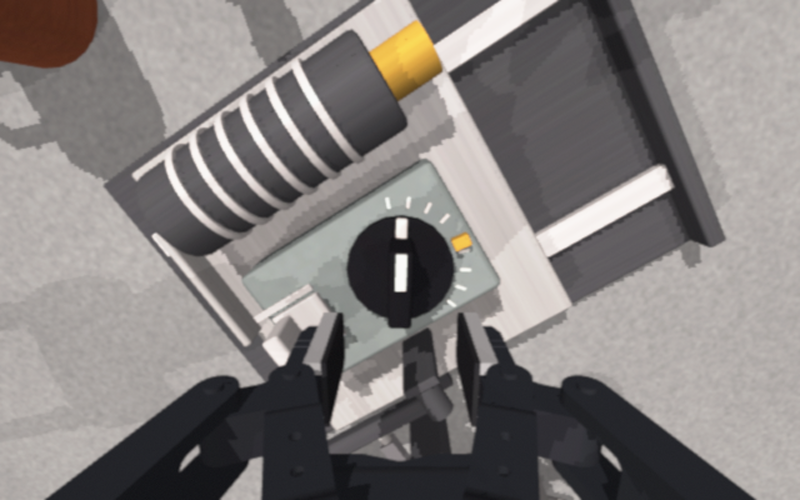

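The gripper is in line with the bar. The disc is at (400,268), the tab at (461,242), the nose at (402,228), and the lever lies low.

Run:
```python
from h import *
import pickle; m=pickle.load(open('w2.pkl','rb'))
P=lambda x,y,z: onz(m,x/1.25,y/1.25,z)
k=P(400,268,.078);an=lambda p,q: np.degrees(np.arctan2((q-p)[1],(q-p)[0]))
print(k,P(462,242,.081),an(k,P(462,242,.081)),np.linalg.norm((P(462,242,.081)-k)[:2]),'ptr',an(k,P(402,228,.08)),an(P(401,290,.109),P(401,254,.109)))
print('lip',P(155,236,.052),P(248,345,.052),'locktabtop',P(278,350,.11),P(310,328,.084))
s=sensors.get_state();print(s['position'])
```

```text
[0.60959414 0.07295095 0.078     ] [0.64506088 0.08157555 0.081     ] 13.667574477567314 0.03650031796250581 ptr 75.66247443969183 78.33152004143416
lip [0.46737467 0.1141215  0.052     ] [0.4994762  0.03223235 0.052     ] locktabtop [0.54348676 0.05374716 0.11      ] [0.55345522 0.05043104 0.084     ]
[0.60722412 0.0698273  0.15986637]
```

Request:
drive_tool(squeeze=40, deltas=[{"linear": [1,1,-30],"twist": 0,"claw": 0.5},{"linear": [1,1,-55],"twist": 0,"claw": 0.5},{"linear": [1,1,-65],"twist": 0,"claw": 0.5},{"linear": [1,1,-65],"twist": 0,"claw": 0.5},{"linear": [1,1,-65],"twist": 0,"claw": 0.05},{"linear": [1,1,-65],"twist": 0,"claw": 0.05},{"linear": [1,1,-65],"twist": 0,"claw": 0.05},{"linear": [1,1,-65],"twist": 0,"claw": 0.05},{"linear": [1,1,-65],"twist": 0,"claw": 0.05}])

```text
clock: 4.17
position: [0.6084, 0.0692, 0.0976]
ee_rot: [0.001, 0.777, 0.629, 0.0]
contact_force: [-1.7, -2.3, 6.1]
width: 0.011
gripper_force: 41.2
```

Request:
drive_tool(deltas=[{"linear": [0,0,0],"twist": -6,"claw": 0.05},{"linear": [0,0,0],"twist": -13,"claw": 0.05},{"linear": [0,0,0],"twist": -20,"claw": 0.05},{"linear": [0,0,0],"twist": -27,"claw": 0.05},{"linear": [0,0,0],"twist": -34,"claw": 0.05},{"linear": [0,0,0],"twist": -41,"claw": 0.05},{"linear": [0,0,0],"twist": -48,"claw": 0.05},{"linear": [0,0,0],"twist": -55,"claw": 0.05},{"linear": [0,0,0],"twist": -61,"claw": 0.05},{"linear": [0,0,0],"twist": -64.3,"claw": 0.05},{"linear": [0,0,0],"twist": -64.3,"claw": 0.05},{"linear": [0,0,0],"twist": -64.3,"claw": 0.05}])

```text
clock: 5.17
position: [0.6065, 0.071, 0.0975]
ee_rot: [-0.001, 0.993, 0.119, -0.001]
contact_force: [-5.9, 2.7, 8.7]
width: 0.0113
gripper_force: 41.6
```

Run:
```python
from h import *
s=sensors.get_state();q=s['ee_rot'];print(s['position'],s['contact_force'],s['moment'],s['width'],'bar ang',2*np.degrees(np.arctan2(q[2],q[1])))
```

```text
[0.60649807 0.0709551  0.09752435] [-5.93973996  2.71153981  8.67780382] [ 0.38405239  1.00421397 -0.07618455] 0.011267501058998102 bar ang 13.679272057758538
```

Request:
drive_tool(deltas=[{"linear": [0,0,0],"twist": 0,"claw": 0.5},{"linear": [0,0,0],"twist": 0,"claw": 0.5},{"linear": [0,0,30],"twist": 0,"claw": 0.5},{"linear": [0,0,70],"twist": 0,"claw": 0.5},{"linear": [-40,-14,80],"twist": 0,"claw": 0.2},{"linear": [-80,-28,80],"twist": 6,"claw": 0},{"linear": [-100,-35,80],"twist": 6,"claw": 0},{"linear": [-100,-35,80],"twist": 6,"claw": 0},{"linear": [-100,-35,80],"twist": 6,"claw": 0},{"linear": [-100,-35,80],"twist": 6,"claw": 0}])

```text
clock: 6.0
position: [0.5097, 0.0345, 0.1764]
ee_rot: [0.0, 0.985, 0.171, 0.001]
contact_force: [0.7, -0.1, 0.1]
width: -0.0001
gripper_force: 0.0
```

Run:
```python
from h import *
import pickle
m=eyes.camera_model('wrist'); a=snap('wrist','w3.png')
s=sensors.get_state();q=s['ee_rot'];print(s['position'],'x ang',2*np.degrees(np.arctan2(q[2],q[1])))
cv2.imwrite('pics/w3x.png',cv2.resize(a[:,:,::-1],(800,500),interpolation=2))
pickle.dump(m,open('w3.pkl','wb'))
```

```text
[0.50993044 0.03466627 0.1761492 ] x ang 19.689671322630826
```

View pics/w3x.png

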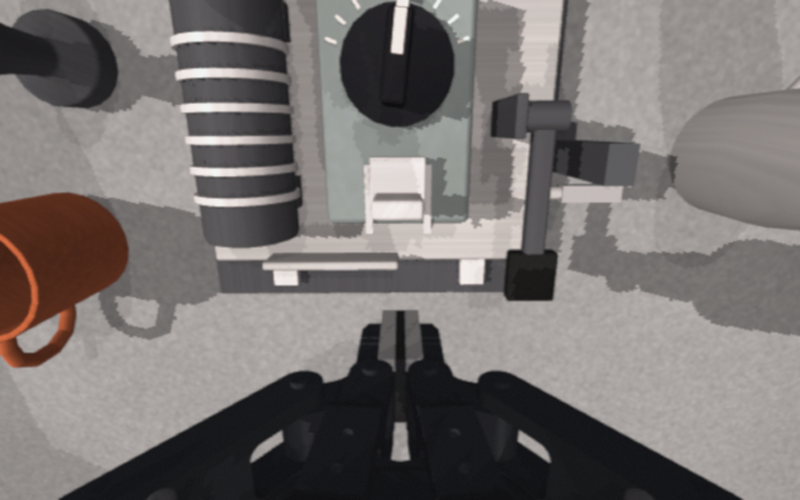

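Run:
```python
from h import *
import pickle; m=pickle.load(open('w3.pkl','rb'))
P=lambda x,y,z: onz(m,x/1.25,y/1.25,z)
k=np.array([.6075,.0708,0]);ex=np.array([.941,.3387,0]);ey=np.array([-.3387,.941,0])
T=lambda p:(((p-k)@ex).round(4),((p-k)@ey).round(4))
print('cam',T(ray(m,0,0)[0]),ray(m,0,0)[0])
for n,x,y,z in [('knob',397,64,.078),('tab fr .11',398,220,.11),('tab fr .084',398,220,.084),('tab back .11',398,195,.11),('tab back',398,203,.11),('pedalF',530,300,.087),('pedal',530,275,.087),('pedalL',508,275,.087),('pedalR',554,275,.087),('lipL',264,265,.052),('lipR',397,267,.052),('plate end',398,158,.082)]:
    print(n,P(x,y,z).round(4),T(P(x,y,z)))
s=sensors.get_state();print('tcp',T(s['position']))
c=cv2.imread('pics/w3.png')[110:260,200:460];cv2.imwrite('pics/w3c.png',cv2.resize(c,None,fx=3,fy=3,interpolation=2))
```

```text
cam (np.float64(-0.0291), np.float64(-0.0013)) [0.58055209 0.05976515 0.30825824]
knob [0.61   0.0717 0.078 ] (np.float64(0.0026), np.float64(0.0))
tab fr .11 [0.5398 0.0459 0.11  ] (np.float64(-0.0721), np.float64(-0.0005))
tab fr .084 [0.5345 0.0441 0.084 ] (np.float64(-0.0777), np.float64(-0.0004))
tab back .11 [0.5514 0.0501 0.11  ] (np.float64(-0.0598), np.float64(-0.0005))
tab back [0.5478 0.0488 0.11  ] (np.float64(-0.0637), np.float64(-0.0005))
pedalF [ 0.5163 -0.0441  0.087 ] (np.float64(-0.1247), np.float64(-0.0773))
pedal [ 0.5304 -0.0375  0.087 ] (np.float64(-0.1092), np.float64(-0.0758))
pedalL [ 0.5262 -0.0257  0.087 ] (np.float64(-0.1092), np.float64(-0.0632))
pedalR [ 0.535  -0.0505  0.087 ] (np.float64(-0.1093), np.float64(-0.0896))
lipL [0.4697 0.1147 0.052 ] (np.float64(-0.1148), np.float64(0.0879))
lipR [0.498  0.0319 0.052 ] (np.float64(-0.1162), np.float64(0.0005))
plate end [0.5661 0.0554 0.082 ] (np.float64(-0.0442), np.float64(-0.0004))
tcp (np.float64(-0.1041), np.float64(-0.001))
```

View pics/w3c.png

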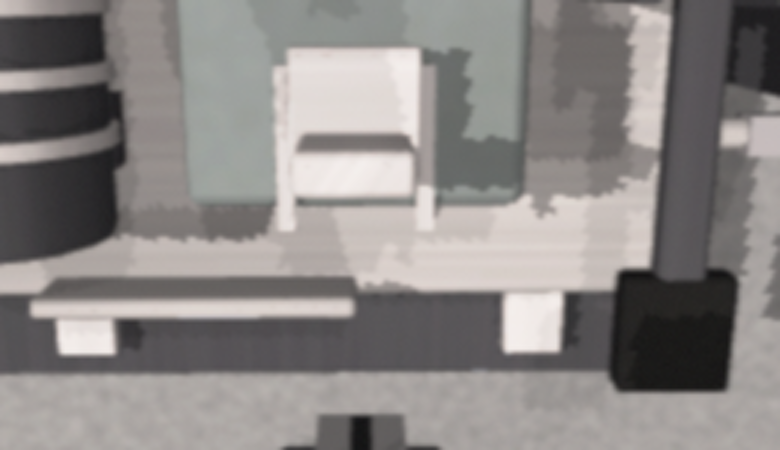

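Request:
drive_tool(deltas=[{"linear": [0,0,-40],"twist": 0,"claw": 0},{"linear": [0,0,-75],"twist": 0,"claw": 0},{"linear": [9,3,-75],"twist": 0,"claw": 0},{"linear": [19,7,-75],"twist": 0,"claw": 0},{"linear": [25,9,-75],"twist": 0,"claw": 0},{"linear": [31,11,-75],"twist": 0,"claw": 0},{"linear": [36,13,-75],"twist": 0,"claw": 0},{"linear": [40,14,-75],"twist": 0,"claw": 0},{"linear": [40,14,-75],"twist": 0,"claw": 0},{"linear": [40,14,-75],"twist": 0,"claw": 0}])

```text
clock: 6.88
position: [0.5482, 0.0488, 0.1016]
ee_rot: [0.0, 0.985, 0.171, -0.0]
contact_force: [-3.9, -0.7, -1.1]
width: -0.0002
gripper_force: 2.2
```

Request:
drive_tool(deltas=[{"linear": [2,0.7,0],"twist": 0,"claw": 0},{"linear": [4,1.4,0],"twist": 0,"claw": 0},{"linear": [4,1.4,0],"twist": 0,"claw": 0},{"linear": [4,1.4,0],"twist": 0,"claw": 0}])

```text
clock: 7.22
position: [0.5486, 0.0489, 0.1016]
ee_rot: [0.001, 0.985, 0.172, -0.004]
contact_force: [-10.7, -4.9, 5.4]
width: 0.0001
gripper_force: 6.2
```

Request:
drive_tool(deltas=[{"linear": [2,0.7,0],"twist": 0,"claw": 0},{"linear": [4,1.4,0],"twist": 0,"claw": 0},{"linear": [4,1.4,0],"twist": 0,"claw": 0},{"linear": [4,1.4,0],"twist": 0,"claw": 0}])

```text
clock: 7.55
position: [0.5489, 0.049, 0.1017]
ee_rot: [0.001, 0.985, 0.172, -0.008]
contact_force: [-18.7, -8.5, 12.1]
width: 0.0001
gripper_force: 10.3
```

Request:
drive_tool(deltas=[{"linear": [-8,-2.8,0],"twist": 0,"claw": 0},{"linear": [-25,-9,0],"twist": 0,"claw": 0},{"linear": [-48,-16.8,40],"twist": 0,"claw": 0},{"linear": [-48,-16.8,75],"twist": 0,"claw": 0},{"linear": [-48,-16.8,75],"twist": 0,"claw": 0},{"linear": [-48,-16.8,75],"twist": 0,"claw": 0},{"linear": [-48,-16.8,75],"twist": 0,"claw": 0}])

```text
clock: 8.13
position: [0.5099, 0.0349, 0.1773]
ee_rot: [0.0, 0.985, 0.171, 0.003]
contact_force: [-0.7, 0.1, -0.3]
width: 0.0002
gripper_force: 0.0
```

Run:
```python
from h import *
m=eyes.camera_model('wrist'); a=snap('wrist','w4.png'); b=cv2.imread('pics/w3.png')[:,:,::-1]
print(sensors.get_state()['position'])
for x in (b,a): print(x[60:190,310:326].mean((1,2)).astype(int).reshape(-1,10)[:13])
# optical check: pedal & tray rows unchanged, pointer white
for x in (b,a):
    print('pedal dark rows',np.where(x[180:260,424].mean(1)<45)[0][[0,-1]]+180, 'lip bright', np.where(x[195:225,240].mean(1)>150)[0]+195)
    w=np.argwhere(x[0:50,290:345].min(2)>190); print('white',len(w),w.mean(0),w.max(0))
```

```text
[0.5090793  0.03488255 0.17617553]
[[ 31  31  31  30  30  30  30  30  30  30]
 [ 30  30  30  30  30  30  30  30  29  29]
 [ 27  25  21  17  16  20  27  30  32  33]
 [ 33  33  32  32  32  32  32  32  33  33]
 [ 47  82 116 130 132 131 131 132 133 135]
 [135 135 134 134 135 138 141 142 142 142]
 [142 142 141 141 138 148 191 212 216 219]
 [222 224 225 224 222 221 221 221 220 219]
 [219 218 218 218 218 219 219 218 218 219]
 [219 219 218 206 166 125 113 114 116 126]
 [160 202 223 233 236 237 237 236 236 235]
 [235 234 234 230 217 188 144 124 140 181]
 [195 196 195 194 192 191 189 188 189 190]]
[[ 31  31  31  31  31  30  30  30  30  30]
 [ 30  31  31  31  30  31  31  31  30  30]
 [ 29  27  24  21  16  15  18  24  28  29]
 [ 30  29  30  39  99 171 198 204 207 211]
 [214 215 214 212 212 215 219 221 221 220]
 [219 219 218 218 219 219 219 219 219 219]
 [220 220 220 217 199 142 121 152 200 223]
 [233 236 237 237 236 236 235 235 234 233]
 [232 225 206 176 150 143 143 143 143 143]
 [143 143 143 142 142 142 141 141 141 141]
 [142 142 143 145 148 152 154 154 154 154]
 [154 154 154 154 153 148 139 129 133 164]
 [188 195 195 193 191 190 189 187 187 191]]
pedal dark rows [204 239] lip bright [195 196 197 198 199 200 201 210 211 212 213 214 215]
white 344 [20.79069767 29.15988372] [42 36]
pedal dark rows [205 239] lip bright [195 196 197 198 199 200 201 210 211 212 213 214 215]
white 352 [21.55681818 29.56818182] [43 36]
```

Run:
```python
from h import *
import pickle; m=pickle.load(open('w3.pkl','rb')); m4=eyes.camera_model('wrist')
f=lambda m,r,z: onz(m,318,r,z)
for r1,r2,z in [(175.3,142.8,.11),(160.5,128.2,.11),(125.7,94.3,.084),(125.7,94.3,.080)]: print(z,np.linalg.norm(f(m4,r2,z)-f(m,r1,z)),np.linalg.norm(f(m,r2,z)-f(m,r1,z)))
k=f(m4,76,.078);p=f(m4,94.3,.082);print('plate tip to knob rim overlap', np.linalg.norm(p-f(m4,64/1.25,.078)))
```

```text
0.11 0.019262402825175266 0.019775803531413817
0.11 0.018625176568603123 0.019147307438187076
0.084 0.01927676304882564 0.01983363369455143
0.08 0.01962836020694722 0.02018739788091403
plate tip to knob rim overlap 0.02662043631492825
```

Request:
drive_tool(deltas=[{"linear": [0,0,-40],"twist": 0,"claw": 0},{"linear": [10,3.6,-71],"twist": 0,"claw": 0},{"linear": [30,10.8,-71],"twist": 0,"claw": 0},{"linear": [38,13.7,-71],"twist": 0,"claw": 0},{"linear": [43,15.5,-71],"twist": 0,"claw": 0},{"linear": [48,17.3,-71],"twist": 0,"claw": 0},{"linear": [51,18.4,-71],"twist": 0,"claw": 0},{"linear": [53,19,-71],"twist": 0,"claw": 0},{"linear": [53,19,-71],"twist": 0,"claw": 0},{"linear": [53,19,-71],"twist": 0,"claw": 0}])

```text
clock: 9.02
position: [0.5488, 0.0498, 0.1025]
ee_rot: [0.002, 0.985, 0.173, -0.014]
contact_force: [-19.7, -11.6, 4.5]
width: -0.0001
gripper_force: 11.5
```

Request:
drive_tool(deltas=[{"linear": [-30,-11,0],"twist": 0,"claw": 0},{"linear": [-40,-14,30],"twist": 0,"claw": 0},{"linear": [-40,-40,55],"twist": 0,"claw": 0.3},{"linear": [-34,-75,55],"twist": 0,"claw": 0.5},{"linear": [-34,-93,55],"twist": 0,"claw": 0.5},{"linear": [-34,-93,55],"twist": 0,"claw": 0.5},{"linear": [-34,-93,55],"twist": 0,"claw": 0.5}])

```text
clock: 9.6
position: [0.5276, -0.0399, 0.1605]
ee_rot: [0.0, 0.985, 0.17, 0.001]
contact_force: [0.7, -0.2, -0.9]
width: 0.0427
gripper_force: 0.0
```

Run:
```python
from h import *
m=eyes.camera_model('wrist'); a=snap('wrist','w5.png')
s=sensors.get_state();print(s['position'],s['width'])
# pedal: dark region around expected projection
u,v=proj(m,[.5286,-.0394,.087]);print(u,v)
g=a.mean(2); print(g[int(v),230:420:2].astype(int)); print(g[int(v)-40:int(v)+40:2,int(u)].astype(int))
```

```text
[ 0.52729204 -0.03908342  0.16013359] 0.042629417749122635
319.1513062079598 219.51710286337064
[ 82  84  83  85  84  85  85  85  85  85  84  84  85  85  85  84  86  85
  85  85  85  85  84  85  86  87  85 123 228 233 233 232 231 229 194  65
  36  35  36  36  35  33  34  36  35  36  36  36  35  35  36  35  35  35
  31  50  85  84  84  84  85  86  76  90 105 105 137 157 157 156 159 162
 162 162 161 163 164 162 160 158 158 159 157 157 161 161 160 161 163 161
 158 157 154 159 166]
[ 86  86  85  87  87  86  87  86  87  86  61  36  35  36  36  36  36  35
  36  36  35  36  36  36  35  36  36  35  35  34  78 146 149 150 159 162
 162 156 159 159]
```

Request:
drive_tool(squeeze=30, deltas=[{"linear": [1,0,-40],"twist": 0,"claw": 0.5},{"linear": [1,0,-70],"twist": 0,"claw": 0.5},{"linear": [1,0,-85],"twist": 0,"claw": 0.5},{"linear": [1,0,-85],"twist": 0,"claw": 0.5},{"linear": [1,0,-85],"twist": 0,"claw": 0.25},{"linear": [1,0,-85],"twist": 0,"claw": 0.25},{"linear": [1,0,-85],"twist": 0,"claw": 0.25},{"linear": [1,0,-85],"twist": 0,"claw": 0.25}])

```text
clock: 10.32
position: [0.5287, -0.0392, 0.0757]
ee_rot: [0.0, 0.985, 0.171, 0.001]
contact_force: [0.4, -1.6, -3.6]
width: 0.0273
gripper_force: 33.3
```

Request:
drive_tool(deltas=[{"linear": [0.4,0.1,8.8],"twist": 0,"claw": 0.25},{"linear": [1.7,0.6,17.5],"twist": 0,"claw": 0.25},{"linear": [3.7,1.3,26],"twist": 0,"claw": 0.25},{"linear": [6.5,2.3,34.3],"twist": 0,"claw": 0.25},{"linear": [10,3.7,42.2],"twist": 0,"claw": 0.25},{"linear": [13.5,4.9,48.5],"twist": 0,"claw": 0.25},{"linear": [13.5,4.9,48.5],"twist": 0,"claw": 0.25},{"linear": [13.5,4.9,48.5],"twist": 0,"claw": 0.25},{"linear": [13.5,4.9,48.5],"twist": 0,"claw": 0.25}])

```text
clock: 11.07
position: [0.5423, -0.0344, 0.1244]
ee_rot: [0.0, 0.985, 0.171, 0.001]
contact_force: [-0.5, 0.1, 3.5]
width: 0.0269
gripper_force: 32.5
```

Request:
drive_tool(deltas=[{"linear": [0,0,0],"twist": 0,"claw": 0.5},{"linear": [0,0,0],"twist": 0,"claw": 0.5},{"linear": [0,0,20],"twist": 0,"claw": 0.5},{"linear": [0,0,60],"twist": 0,"claw": 0.5},{"linear": [-30,24,75],"twist": 0,"claw": 0.2},{"linear": [-60,48,75],"twist": 0,"claw": 0},{"linear": [-91,72,75],"twist": 0,"claw": 0},{"linear": [-91,72,75],"twist": 0,"claw": 0},{"linear": [-91,72,75],"twist": 0,"claw": 0},{"linear": [-91,72,75],"twist": 0,"claw": 0}])

```text
clock: 11.9
position: [0.4513, 0.0375, 0.1987]
ee_rot: [0.0, 0.985, 0.171, 0.001]
contact_force: [-0.7, -0.2, -0.2]
width: 0.0001
gripper_force: 0.0
```

Run:
```python
from h import *
a=snap('wrist','w6.png'); b=eyes.get_image('side'); t=eyes.get_image('top')
m=eyes.camera_model('wrist');s=eyes.camera_model('side');mt=eyes.camera_model('top'); print(sensors.get_state()['position'])
k=np.array([.6075,.0708,0]);ex=np.array([.941,.3387,0]);ey=np.array([-.3387,.941,0])
def dark(im,c,r=22,th=40):
    u,v=np.round(c).astype(int); w=im[v-r:v+r,u-r:u+r].max(2)<th
    n,l,st,ce=cv2.connectedComponentsWithStats(w.astype(np.uint8)); i=1+st[1:,4].argmax(); return ce[i]+[u-r,v-r],st[i]
H=k-.0235*ex-.077*ey
for th in (0,.3,.5,.6):
    p=H-ex*(.088*np.cos(th))+[0,0,.082+.088*np.sin(th)]; print(th,'side',proj(s,p),'top',proj(mt,p),'wrist',proj(m,p))
c=proj(s,H-ex*.076+[0,0,.125]); print('dark side',dark(b,c)); 
c=proj(mt,H-ex*.076+[0,0,.125]); print('dark top',dark(t,c,14))
print('lip rows wrist', [ (u,np.where(a[:,u].min(1)>150)[0]) for u in ()])
for x in (0,.02,.04): print(proj(m,k-.121*ex+(.0+x)*ey+[0,0,.052]))
```

```text
[0.45185385 0.03697328 0.19827864]
0 side [334.43560716 195.00377183] top [347.39583606 225.9701124 ] wrist [450.41824879 142.69756333]
0.3 side [333.28803074 188.91193404] top [347.76401724 223.7944845 ] wrist [465.87784422 141.35691186]
0.5 side [330.9567595  185.20620492] top [347.30573109 220.43263255] wrist [478.49905972 133.11000555]
0.6 side [329.33584163 183.52350635] top [346.85923943 218.19795527] wrist [485.47577975 126.30579658]
dark side (array([329.68333333, 183.71666667]), array([16, 15, 10, 12, 60], dtype=int32))
dark top (array([348.99473684, 217.95789474]), array([  7,   0,  19,  21, 190], dtype=int32))
lip rows wrist []
[344.22721249 149.9693682 ]
[320.49632812 149.99381346]
[296.7664562  150.01825768]
```

Request:
drive_tool(deltas=[{"linear": [0,0,-41],"twist": 0,"claw": 0},{"linear": [0,0,-82],"twist": 0,"claw": 0},{"linear": [0,0,-120],"twist": 0,"claw": 0},{"linear": [0,0,-149],"twist": 0,"claw": 0},{"linear": [7.5,2.7,-149],"twist": 0,"claw": 0},{"linear": [15,5.4,-149],"twist": 0,"claw": 0},{"linear": [22.5,8.1,-149],"twist": 0,"claw": 0},{"linear": [28,10.1,-149],"twist": 0,"claw": 0},{"linear": [34,12.2,-149],"twist": 0,"claw": 0},{"linear": [40,14.4,-149],"twist": 0,"claw": 0}])

```text
clock: 12.88
position: [0.492, 0.0517, 0.0507]
ee_rot: [0.001, 0.985, 0.171, 0.001]
contact_force: [-2.8, -3.2, 1.3]
width: 0.0002
gripper_force: 1.5
```

Pushing with a small force. I'll continue about 56 mm to the stop.

Request:
drive_tool(deltas=[{"linear": [6,2.2,0],"twist": 0,"claw": 0},{"linear": [12,4.3,0],"twist": 0,"claw": 0},{"linear": [18,6.5,0],"twist": 0,"claw": 0},{"linear": [24,8.6,0],"twist": 0,"claw": 0},{"linear": [30,10.8,0],"twist": 0,"claw": 0},{"linear": [36,13,0],"twist": 0,"claw": 0},{"linear": [42,15.1,0],"twist": 0,"claw": 0},{"linear": [47,16.9,0],"twist": 0,"claw": 0},{"linear": [51,18.4,0],"twist": 0,"claw": 0},{"linear": [53,19.1,0],"twist": 0,"claw": 0},{"linear": [53,19.1,0],"twist": 0,"claw": 0}])

```text
clock: 13.8
position: [0.5408, 0.0705, 0.0489]
ee_rot: [0.0, 0.985, 0.172, -0.004]
contact_force: [-8.4, -3.5, 5.5]
width: 0.0002
gripper_force: 4.3
```

Request:
drive_tool(deltas=[{"linear": [2,0.7,0],"twist": 0,"claw": 0},{"linear": [4,1.4,0],"twist": 0,"claw": 0},{"linear": [4,1.4,0],"twist": 0,"claw": 0}])

```text
clock: 14.05
position: [0.5408, 0.0705, 0.0489]
ee_rot: [0.001, 0.985, 0.172, -0.008]
contact_force: [-14.8, -7.8, 12.5]
width: 0.0003
gripper_force: 8.3
```

At the stop. I'll retreat, then check numerically before handing in.

Request:
drive_tool(deltas=[{"linear": [-10,-3.6,0],"twist": 0,"claw": 0},{"linear": [-40,-14,0],"twist": 0,"claw": 0},{"linear": [-75,-27,10],"twist": 0,"claw": 0},{"linear": [-90,-32,50],"twist": 0,"claw": 0},{"linear": [-120,-42,90],"twist": 0,"claw": 0},{"linear": [-120,-42,130],"twist": 0,"claw": 0},{"linear": [-120,-42,130],"twist": 0,"claw": 0},{"linear": [-120,-42,130],"twist": 0,"claw": 0}])

```text
clock: 14.72
position: [0.431, 0.0302, 0.183]
ee_rot: [0.001, 0.985, 0.171, 0.005]
contact_force: [-0.1, 0.2, 0.0]
width: 0.0001
gripper_force: 0.0
```

Run:
```python
from h import *
b=snap('side','s9.png'); t=snap('top','t9.png'); t0=cv2.imread('pics/top0.png')[:,:,::-1]; b0=cv2.imread('pics/side0.png')[:,:,::-1]
mt=eyes.camera_model('top'); s=sensors.get_state(); print(s['position'],s['contact_force'])
def cen(im,f,box):
    x0,y0,x1,y1=box; w=f(im[y0:y1,x0:x1].astype(int)); p=np.argwhere(w); return len(p),(p.mean(0)[::-1]+[x0,y0]).round(1)
red=lambda c:(c[...,0]>c[...,2]+50)&(c[...,1]<c[...,0]*.6)
brass=lambda c:(c[...,0]>c[...,2]+70)&(c[...,1]>c[...,0]*.6)
drk=lambda c:c.max(2)<40
for n,A,B in(('top',t0,t),('side',b0,b)):
    if n=='top':
        print('mug',cen(A,red,(180,240,245,320)),cen(B,red,(180,240,245,320)))
        print('motor brass',cen(A,brass,(235,150,275,200)),cen(B,brass,(215,120,275,200)))
        print('index',cen(A,brass,(288,165,304,185)),cen(B,brass,(270,130,300,180)))
        for nm,bx in(('pitcher',(385,150,430,200)),('tamper',(190,200,228,235))): print(nm,'diff',np.abs(A[bx[1]:bx[3],bx[0]:bx[2]].astype(int)-B[bx[1]:bx[3],bx[0]:bx[2]]).mean())
k0=np.array([.6075,.0708,.08]);ex=np.array([.941,.3387,0])
i0=onz(mt,*cen(t0,brass,(235,150,275,200))[1],.07);i1=onz(mt,*cen(t,brass,(215,120,275,200))[1],.07);print('tray travel',np.linalg.norm(i1-i0),i1-i0)
ey=np.array([-.3387,.941,0])
H=k0*[1,1,0]+(-.0235+.07)*ex-.077*ey;ms=eyes.camera_model('side')
for th in (.4,.6): print(th,proj(ms,H-ex*(.088*np.cos(th))+[0,0,.082+.088*np.sin(th)]))
c=proj(ms,H-ex*.073+[0,0,.13]).astype(int);print('pedal side',cen(b,drk,(c[0]-8,c[1]-9,c[0]+12,c[1]+9)))
```

```text
[0.42853074 0.03055859 0.17933503] [-1.2435145  -0.0595926  -0.36110921]
mug (504, array([213.4, 280.8])) (529, array([213.5, 280.6]))
motor brass (108, array([252.3, 180.2])) (98, array([242.2, 151.7]))
index (11, array([295.6, 175.6])) (10, array([285.2, 147.3]))
pitcher diff 3.3573333333333335
tamper diff 2.382456140350877
tray travel 0.07020909418339938 [ 6.58034079e-02  2.44791424e-02 -1.11022302e-16]
0.4 [306.82003334 190.2185611 ]
0.6 [303.55103818 186.74275385]
pedal side (65, array([305. , 187.2]))
```

```bash
python3 -c "
from h import *
print(manip.sign_off())"
```

```text
the job is handed in; nothing more can be done
None
```

I carried out every step and handed the job in at about 15 s; sign-off gave no verdict. The tray measures 70 mm in and the lever is up at about 0.55 rad. The pointer was turned to within about 1° of the tab. The mug, pitcher and tamper show no sign of having moved. The lock plate is the one uncertain part: it was pushed twice against a hard stop, but I measured only about 19.5 mm of movement. That meets the 21 mm limit only if it started a few mm in.

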